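# Turn the face-down bulkhead clock up onto the desk's back shelf

### The arm

A 7-joint arm with a two-finger parallel gripper is mounted at the origin on the work surface. World frame = base frame: x ahead of the robot, y to its left, z up, the work surface at z = 0. Lengths are in m, angles in rad, forces in N, time in s.
With the tool pointing down it reaches from about 0.425 to 0.925 m from the base axis. Payload 6.8 kg.
Tool frame: the origin (TCP) lies midway between the tips of the shut fingers; the grasp point (between the pads) lies 19 mm behind it; x points along the fingers, y is the direction in which the jaws open and shut, and the axes are right-handed (so a half turn about x gives the same grasp; the last joint's range is limited). The gripper opens to 85 mm and grips with 20 to 120 N. Pads are 22 mm wide; open, the fingers measure 114 mm over their backs; the gripper's body (76 mm by 85 mm) begins 54 mm behind the grasp point. The pads swing forward as they close: fully open they stand 13 mm farther back than shut.
Start: joints at [-1.398, 0.477, 0.022, 1.555, -0.011, 1.109, -0.083], TCP at [0.187, 0.649, 0.231] pointing down, gripper open.
Joint ranges: [-2.96, 2.96], [-0.34, 2.1], [-1.41, 1.46], [0.24, 2.44], [-1.37, 4.51], [0.17, 1.92], [-2.96, 2.96]. Speed limits (rad/s): [2.39, 2.39, 3.14, 3.14, 3.14, 3.14, 3.14].

### API

Orientations are given as a rotation vector (axis times angle).
In Python, from bench import r, viewer, nets gives the robot as it stands.
- The arm moves only by the shell command python3 -m pendant 'ROWS' [FORCE]. ROWS is JSON, one flat list of numbers, 5 for each row, row after row: the finger opening in mm, from 0 to 85.4, then the shift along the tool's x, y, z in mm, then the turn about the tool's x in rad. A call has 1 to 20 rows; each row shifts and turns the commanded pose from where the row before left it, along the tool's axes as they then stand; what a row does not reach is not made up. A row lasts 1/8 s, in which the tool goes at most 62.5 mm and 10.7 degrees, less where a joint would pass 70% of its speed; a pose out of reach is approached as far as the arm can. A call with a gripper value outside its range is refused whole. The fingers move at their own pace and stop on an object; FORCE is the grip in N (left out, the last holds). Time passes only in rows, so rows that do not move let the fingers close. It gives the time, the measured TCP pose, the force and the opening at its end, in the units of the state.
- r.get_obs(): the state, without advancing time (a new reading comes with each control period).
- viewer.grab_frame(name): name is "scene" or "top"; returns (picture, depth): 400x640x3 uint8, red, green, blue; 400x640 float32, m along the optical axis (not along the pixel's ray), 0 where there is no reading.
- viewer.calibration(name): a dict with "mtx" (3x3 intrinsics, pixels), "distortion" ([k1, k2, p1, p2, k3] as OpenCV has them; the pictures are not rectified), "world_to_cam" (4x4, takes a point from world to camera coordinates). Camera axes: x right, y up, looking along -z (the intrinsics and any distortion apply to the point x, -y, -z); pixel columns grow to the right and rows downward; lengths in m; the calibration is good to about 2 mm. A picture is of the moment at which its call begins. calibration takes no time and is no camera call.
- r.hand_in(): hands the job in, once; it reports no verdict.
Trained networks look in the newest picture that a camera, given by its name, has taken for a name from the list of things; names that differ only in an ending like _2 or _b are one class to them, and where a whole thing is asked for, a point or a joint stands for the part that bears it (a point fixed in the world has none). Each returns a list of dicts, best first, with "score" (0 to 1); they miss things now and then, are a little off and sometimes report something else, mostly with a low value. They report only what shows in the picture. A call takes as long as a camera call. They do not tell look-alikes from the thing itself.
- nets.look_for(name, camera): "location" ([x, y, z] in m, in world coordinates, good to about 4 mm: the middle of the surface that is visible of it).
- nets.silhouettes(name, camera): "mask" (400x640 bool, what is visible of it).
The state is a dict: "clock": time; "joints": joint angles; "qvel": joint speeds; "tau": joint torques, N m; "tcp_pos": TCP position; "orientation": TCP orientation; "contact_force": force on the tool from outside, world axes, zero at the start; "moment": the same for the moment, N m; "grip_width": finger opening in m.
Only numpy, scipy, OpenCV 4.12 (cv2) and the standard library are available. Lean on these libraries where they do the work, as an engineer would, in place of code of your own. Each camera call takes 0.05 s, during which the arm holds its last target. There are 200 camera calls.

### The job

The bulkhead clock lies face down on the desk. Without picking it up or lifting it clear, push it with the fingertips against the front edge of the low raised shelf, tip it up against that edge and over, and then push it on until it lies flat on the shelf with the dial up and no part sticking out past the shelf's front or back edge. Leave the mug, the paper roll and the rubber stamp where they are.

Things in the scene. Friction and masses are not known exactly. Their poses are not given: they have to be found in the camera images.
- clock: Loose clock, about 0.25 kg: flat square steel case 124 x 124 x 12 mm; on its front a round brass bezel, 112 mm diameter, 4 mm proud, round a white dial (16 mm thick in all). Starts face down, bezel on the desk, back up, its back 16 mm above the desk. Origin: centre of the dial face; x, y along the case's sides; z from the dial out through the back (up when face down).
- corner_a (a point): Corner of the clock's case on its back surface, at (-62, -62, 16) mm in the clock's frame
- corner_b (a point): Corner of the clock's case on its back surface, at (-62, 62, 16) mm in the clock's frame
- corner_c (a point): Corner of the clock's case on its back surface, at (62, 62, 16) mm in the clock's frame
- corner_d (a point): Corner of the clock's case on its back surface, at (62, -62, 16) mm in the clock's frame
- shelf: The desk's raised back shelf: a fixed dark wooden board with a polished, slippery aluminium front edge, 200 mm deep (its x), 640 mm long (its y), top 22 mm above the desk. Origin: centre of its underside, at desk height. Its upright front face, towards the robot and the clock, is at x = -100 mm in its frame, its back edge at +100 mm. Fingertips hold the clock's side by friction; pushed at about 10 N against this face, that side rises with them about the foot of the face.
- mug: White mug, 72 mm wide and 75 mm tall with a handle, standing on the shelf near its left end; origin at the centre of its foot. Bystander.
- paper_roll: Roll of till paper standing on end on the shelf near its right end, 54 mm diameter, 55 mm tall; origin at the centre of its foot. Bystander.
- stamp: Wooden rubber stamp with a knob handle, 44 mm diameter, 72 mm tall, standing on the desk to the left of the clock; origin at the centre of its foot. Bystander.
Mind the look-alikes: they are no part of the job. Several things look just like the clock: the one meant starts farthest from the robot's base.

How it is judged:
By the outcome, as a careful person would: the job done as asked, in the order asked, and still so for the second after the job is handed in, with the robot touching nothing.
It also fails if it takes over 61 s, if anything falls off the work surface, if the arm or the gripper's body presses on something with over 40 N, if the wrist force passes 120 N, or if a joint passes its speed limit or range.

## Working session

There is one attempt and no reset: what is moved stays moved. The work goes in short steps, Python scripts to look and compute and a shell command to move; the robot and the scene stay as the last step left them, time stands still between calls to the robot, and variables do not carry over. Pictures are saved under pics/ and viewed, about 8 in all and at most 12, crops included, and the job is handed in when it is done.

```bash
ls; mkdir -p pics; cat > h.py <<'E'
import numpy as np, cv2
from bench import r, viewer, nets
from scipy.spatial.transform import Rotation as R
def cloud(name,d):
    c=viewer.calibration(name); K=np.array(c["mtx"]); D=np.array(c["distortion"]); T=np.linalg.inv(np.array(c["world_to_cam"]))
    v,u=np.mgrid[0:400,0:640]; p=np.stack([u,v],-1).reshape(-1,1,2).astype(np.float64)
    n=cv2.undistortPoints(p,K,D).reshape(400,640,2)
    P=np.stack([n[...,0]*d,-n[...,1]*d,-d],-1)
    W=P@T[:3,:3].T+T[:3,3]; W[d<=0]=np.nan
    return W
def state():
    o=r.get_obs(); M=R.from_rotvec(o["orientation"]).as_matrix()
    print("t",o["clock"],"tcp",np.round(o["tcp_pos"],4),"F",np.round(o["contact_force"],1),"grip",o["grip_width"]); print(np.round(M,3)); print("q",np.round(o["joints"],3))
E
python3 - <<'E'
from h import *
state()
ims=[]
for n in ["scene","top"]:
    im,d=viewer.grab_frame(n); np.savez(f"/tmp/{n}0.npz",im=im,W=cloud(n,d)); cv2.imwrite(f"pics/{n}0.png",im[...,::-1])
    for k in ["clock","mug","stamp","shelf","paper_roll"]:
        for x in nets.look_for(k,n): print(n,k,np.round(x["location"],3),round(x["score"],2))
E
```

```text
pics
t 0.0 tcp [0.1869 0.648  0.2303] F [-0.3  0.4 -0.3] grip 0.08542519925445481
[[-0.     0.277  0.961]
 [-0.002  0.961 -0.277]
 [-1.    -0.002  0.   ]]
q [-1.398  0.478  0.022  1.556 -0.011  1.109 -0.083]
scene clock [0.514 0.053 0.016] 0.94
scene clock [ 0.243 -0.296  0.013] 0.81
scene clock [ 0.374 -0.14   0.019] 0.75
scene clock [0.371 0.228 0.014] 0.73
scene mug [0.649 0.305 0.069] 0.97
scene stamp [0.519 0.298 0.025] 0.58
scene shelf [0.734 0.023 0.016] 0.71
scene shelf [0.517 0.298 0.025] 0.66
scene paper_roll [ 0.713 -0.167  0.077] 0.58
top clock [0.361 0.236 0.016] 0.92
top clock [0.511 0.058 0.02 ] 0.76
top clock [ 0.366 -0.138  0.016] 0.62
top clock [ 0.233 -0.293  0.018] 0.62
top mug [0.641 0.316 0.057] 0.76
top stamp [0.509 0.298 0.02 ] 0.71
top shelf [0.714 0.057 0.024] 0.96
top paper_roll [ 0.697 -0.167  0.077] 0.62
top paper_roll [0.51  0.06  0.016] 0.4
```

View pics/scene0.png

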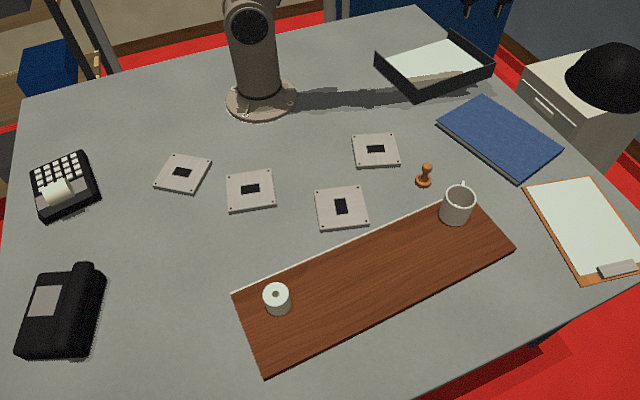

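View pics/top0.png

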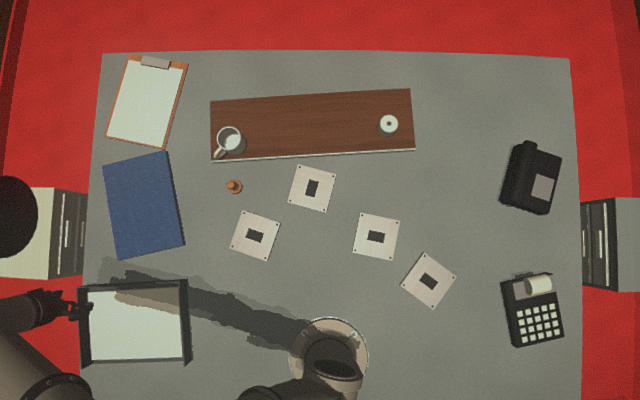

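The clock meant is one of four plates, at these top-view pixels: (312,188), (255,236), (376,236) and (428,280). The plate at (312,188), world (0.51, 0.055), is farthest from the base at r≈0.515; the next is at 0.43. I'll measure it and confirm in a crop.

```bash
python3 - <<'E'
from h import *
for n in ["top","scene"]:
    z=np.load(f"/tmp/{n}0.npz"); im,W=z["im"],z["W"]
    viewer.grab_frame(n)
    for k in ["clock","shelf","stamp","paper_roll","mug"]:
        for s in nets.silhouettes(k,n):
            if s["score"]<.5: continue
            m=cv2.erode(s["mask"].astype(np.uint8),np.ones((3,3)))>0
            P=W[s["mask"]]; P=P[~np.isnan(P[:,0])]
            zt=np.median(P[:,2]); Q=P[abs(P[:,2]-zt)<.008]
            (c,sz,a)=cv2.minAreaRect(Q[:,:2].astype(np.float32))
            print(n,k,round(s["score"],2),"c",np.round(c,4),"size",np.round(sz,3),"ang",round(a,1),"z",round(zt,4),"r",round(np.hypot(*c),3))
im=np.load("/tmp/top0.npz")["im"]
cv2.imwrite("pics/crop0.png",cv2.resize(im[140:310,200:480],None,fx=2.8,fy=2.8,interpolation=cv2.INTER_CUBIC)[...,::-1])
E
```

```text
top clock 0.69 c [ 0.2362 -0.2974] size [0.126 0.127] ang 52.9 z 0.016 r 0.38
top clock 0.6 c [0.5127 0.0611] size [0.124 0.124] ang 76.0 z 0.016 r 0.516
top clock 0.58 c [ 0.368  -0.1384] size [0.126 0.124] ang 79.0 z 0.0159 r 0.393
top clock 0.56 c [0.364  0.2342] size [0.124 0.124] ang 71.6 z 0.0159 r 0.433
top shelf 0.57 c [0.7141 0.0666] size [0.203 0.64 ] ang 4.1 z 0.022 r 0.717
top paper_roll 0.82 c [ 0.7004 -0.1659] size [0.051 0.048] ang 52.6 z 0.0751 r 0.72
top mug 0.87 c [0.6333 0.3077] size [0.066 0.091] ang 77.4 z 0.0541 r 0.704
scene clock 0.94 c [0.5101 0.0605] size [0.124 0.128] ang 76.1 z 0.0172 r 0.514
scene clock 0.93 c [ 0.236  -0.2987] size [0.126 0.128] ang 54.3 z 0.0165 r 0.381
scene clock 0.69 c [0.3632 0.2325] size [0.126 0.127] ang 72.0 z 0.016 r 0.431
scene clock 0.56 c [ 0.3663 -0.1378] size [0.122 0.128] ang 79.1 z 0.0174 r 0.391
scene shelf 0.61 c [0.7106 0.0679] size [0.203 0.643] ang 4.5 z 0.0228 r 0.714
scene paper_roll 0.96 c [ 0.7026 -0.1658] size [0.052 0.054] ang 72.7 z 0.0767 r 0.722
scene mug 0.91 c [0.6345 0.3063] size [0.071 0.093] ang 81.2 z 0.0678 r 0.705
```

View pics/crop0.png

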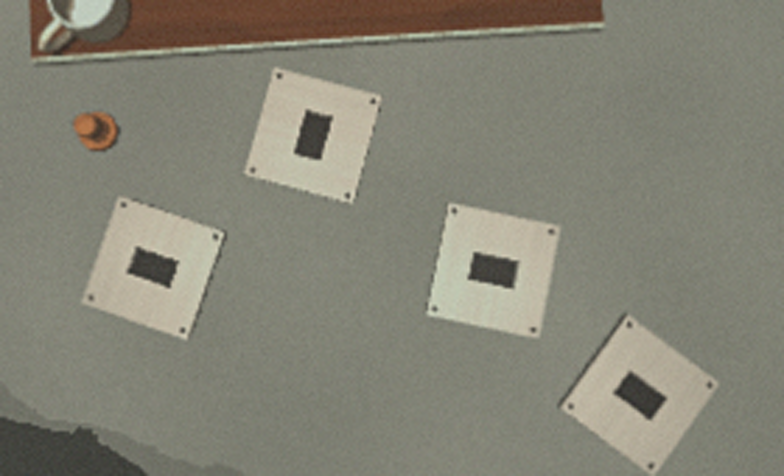

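The crop confirms it: the plate at crop pixel (313,135), next to the shelf, is the farthest and is the clock meant. Its centre is (0.512, 0.061) with yaw −14°. The shelf yaw is +4.3° and its front face is at about (0.613, 0.06). Heights and sizes match what was given. Next I move above the clock's near side.

```bash
python3 -m pendant '[60,0,-34,27.6,0, 60,0,-34,27.6,0, 60,0,-34,27.6,0, 60,0,-34,27.6,0, 60,0,-34,27.6,0, 60,0,-34,27.6,0, 60,0,-34,27.6,0, 60,0,-34,27.6,0, 60,0,-34,27.6,0, 60,0,-34,27.6,0, 60,0,-34,27.6,0, 60,0,-34,27.6,0, 60,0,-34,27.6,0, 60,0,-34,27.6,-0.037, 60,40,0,0,0, 60,40,0,0,0, 60,40,0,0,0, 60,0,0,0,0]'; python3 -c "
from h import *
state()"
```

```text
clock: 3.45
tcp_pos: [0.4245, 0.0834, 0.1096]
orientation: [0.189, 1.567, -0.194]
contact_force: [-0.1, -0.3, 0.5]
grip_width: 0.0603
t 3.45 tcp [0.4245 0.0834 0.1096] F [-0.1 -0.3  0.5] grip 0.060316534827543074
[[-0.005  0.242  0.97 ]
 [-0.003  0.97  -0.242]
 [-1.    -0.004 -0.004]]
q [-0.656  0.272  0.367  2.24  -0.157  0.658  1.151]
```

```bash
python3 -m pendant '[60,40,0,0,0, 60,40,0,0,0, 60,18,0,0,0, 60,0,0,0,0]';  python3 -m pendant '[60,4,0,0,0, 60,4,0,0,0, 60,0,0,0,0]'; python3 -c "
from h import *
state()
im,d=viewer.grab_frame('scene'); cv2.imwrite('pics/s1.png',cv2.resize(im[130:290,240:480],None,fx=3,fy=3)[...,::-1])
"
```

```text
clock: 3.95
tcp_pos: [0.4269, 0.0844, 0.0138]
orientation: [0.192, 1.563, -0.191]
contact_force: [-0.1, 0.1, 0.1]
grip_width: 0.0599
clock: 4.32
tcp_pos: [0.4266, 0.0843, 0.0057]
orientation: [0.192, 1.562, -0.191]
contact_force: [-0.2, -0.2, 0.3]
grip_width: 0.0602
t 4.325 tcp [0.4266 0.0843 0.0057] F [-0.2 -0.2  0.3] grip 0.06016967854647057
[[ 0.001  0.241  0.97 ]
 [ 0.     0.97  -0.241]
 [-1.     0.001  0.   ]]
q [-0.546  0.491  0.249  2.284 -0.307  0.396  1.286]
```

View pics/s1.png

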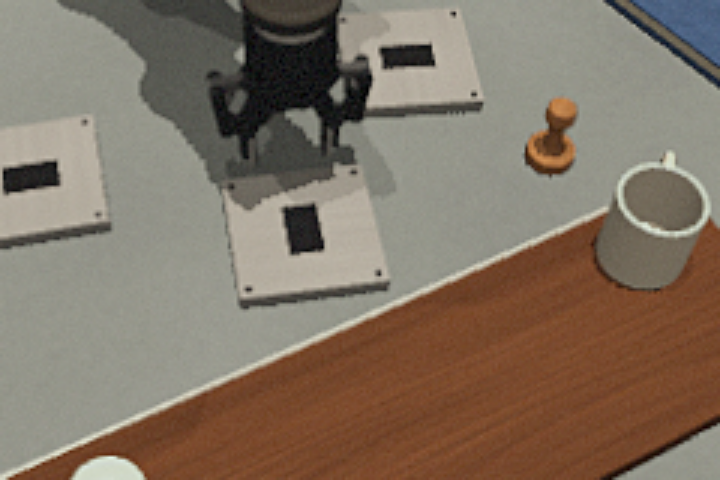

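Fingers (crop pixels (245,145) and (330,135)) stand just behind the clock's near side. Next I lower slightly, push and turn until parallel with the shelf.

```bash
python3 -m pendant '[60,2.5,0,0,0, 60,2.5,0,0,0, 60,0,0,0,0]';  python3 -m pendant '[60,0,0,6,0, 60,0,0,6,0, 60,0,0,6,0, 60,0,0,4,-0.0533, 60,0,0,4,-0.0533, 60,0,0,4,-0.0533, 60,0,0,4,-0.0533, 60,0,0,4,-0.0533, 60,0,0,4,-0.0533, 60,0,0,0,0]'; python3 -c "
from h import *
state()"
```

```text
clock: 4.75
tcp_pos: [0.4262, 0.0841, 0.0001]
orientation: [0.191, 1.563, -0.192]
contact_force: [0.3, 0.2, -0.6]
grip_width: 0.0603
clock: 6.0
tcp_pos: [0.4652, 0.0752, -0.0004]
orientation: [-0.06, 1.575, 0.057]
contact_force: [-4.9, -3.4, 2.8]
grip_width: 0.06
t 6.0 tcp [ 4.652e-01  7.520e-02 -4.000e-04] F [-4.9 -3.4  2.8] grip 0.060007339756050465
[[-0.005 -0.074  0.997]
 [-0.002  0.997  0.074]
 [-1.    -0.001 -0.006]]
q [-0.429  0.533  0.166  2.195 -0.2    0.434  1.542]
```

```bash
python3 -m pendant '[60,0,0,3,0, 60,0,0,3,0, 60,0,0,0,0]';  python3 -m pendant '[60,0,0,2,0, 60,0,0,2,0, 60,0,0,0,0]';python3 -m pendant '[60,0,0,1,0, 60,0,0,0,0]'; python3 -c "
from h import *
state()
im,d=viewer.grab_frame('top'); cv2.imwrite('pics/t2.png',cv2.resize(im[120:260,230:410],None,fx=4,fy=4)[...,::-1])
W=cloud('top',d)
for s in nets.silhouettes('clock','top'):
    P=W[s['mask']]; P=P[~np.isnan(P[:,0])]
    Q=P[abs(P[:,2]-np.median(P[:,2]))<.008]; print(round(s['score'],2),cv2.minAreaRect(Q[:,:2].astype(np.float32)))
"
```

```text
clock: 6.38
tcp_pos: [0.472, 0.076, -0.0003]
orientation: [-0.06, 1.574, 0.057]
contact_force: [-3.2, -2.1, -0.5]
grip_width: 0.0601
clock: 6.75
tcp_pos: [0.476, 0.0772, -0.0002]
orientation: [-0.06, 1.573, 0.059]
contact_force: [-4.4, -3.3, -0.5]
grip_width: 0.0598
clock: 7.0
tcp_pos: [0.4759, 0.0772, -0.0003]
orientation: [-0.061, 1.575, 0.059]
contact_force: [-7.5, -3.6, 2.0]
grip_width: 0.06
t 7.0 tcp [ 4.759e-01  7.720e-02 -3.000e-04] F [-7.5 -3.6  2. ] grip 0.059954576936930695
[[-0.005 -0.076  0.997]
 [-0.001  0.997  0.076]
 [-1.    -0.001 -0.005]]
q [-0.425  0.543  0.166  2.17  -0.199  0.448  1.545]
0.89 ((0.36975979804992676, 0.2510022222995758), (0.08932864665985107, 0.12386643141508102), 72.2530746459961)
0.85 ((0.23591721057891846, -0.2980225086212158), (0.1268932968378067, 0.12605811655521393), 53.2261962890625)
0.56 ((0.5551151633262634, 0.07942303270101547), (0.1137344092130661, 0.12328582257032394), 5.578877925872803)
```

View pics/t2.png

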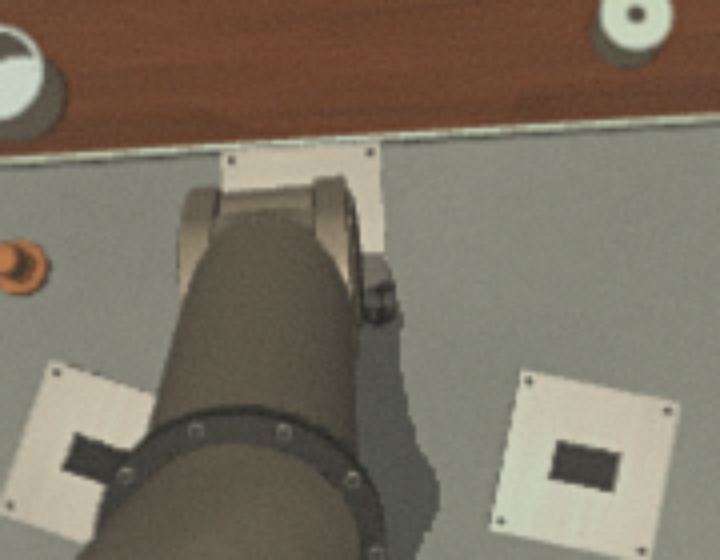

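The clock (crop (225–385, 145–255)) sits flush against the shelf's front edge, parallel to it. Before lifting, I back off, put the tips nearer the desk and press again.

```bash
python3 -m pendant '[60,0,-1,-4,0, 60,2.5,0,0,0, 60,0,0,0,0]';  python3 -m pendant '[60,2,0,0,0, 60,0,0,0,0]'; python3 -m pendant '[60,1.5,0,0,0, 60,0,0,0,0]'
```

```text
clock: 7.48
tcp_pos: [0.4757, 0.0772, -0.0021]
orientation: [-0.06, 1.568, 0.06]
contact_force: [0.1, 0.1, -1.2]
grip_width: 0.0604
clock: 7.72
tcp_pos: [0.4749, 0.0768, -0.0043]
orientation: [-0.06, 1.57, 0.06]
contact_force: [0.1, 0.4, -0.5]
grip_width: 0.0601
clock: 7.98
tcp_pos: [0.475, 0.0768, -0.005]
orientation: [-0.059, 1.57, 0.06]
contact_force: [-1.5, 0.7, 10.0]
grip_width: 0.0599
```

```bash
python3 -m pendant '[60,-2.5,0,0,0, 60,0,0,3,0, 60,0,0,2,0, 60,0,0,0,0]';  python3 -m pendant '[60,-3,0,0,0, 60,-4,0,0,0, 60,-4,0,0,0, 60,0,0,0,0]'; python3 -m pendant '[60,-5,0,0,0, 60,-4,0,0,0,60,0,0,0,0]'
python3 -c "
from h import *
im,d=viewer.grab_frame('scene'); cv2.imwrite('pics/s3.png',cv2.resize(im[130:290,240:480],None,fx=3,fy=3)[...,::-1])
"
```

```text
clock: 8.48
tcp_pos: [0.476, 0.0767, -0.0039]
orientation: [-0.061, 1.577, 0.06]
contact_force: [-7.9, -0.3, 6.8]
grip_width: 0.0605
clock: 8.98
tcp_pos: [0.4757, 0.0766, 0.0067]
orientation: [-0.061, 1.578, 0.059]
contact_force: [-6.5, -0.2, -1.5]
grip_width: 0.06
clock: 9.35
tcp_pos: [0.4761, 0.0765, 0.0158]
orientation: [-0.061, 1.577, 0.059]
contact_force: [-5.7, -0.2, -0.9]
grip_width: 0.06
```

View pics/s3.png

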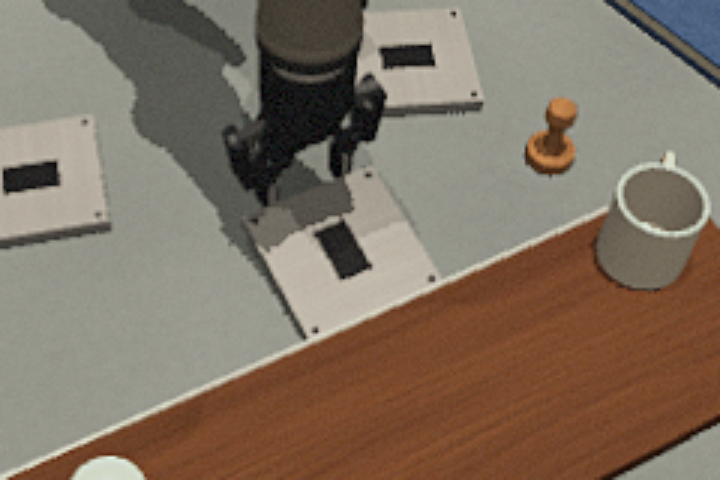

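The near side is rising with the fingertips: a shadow gap shows under the left edge at crop (280,290), and the far edge is against the shelf. I continue along the arc.

```bash
python3 -m pendant '[60,-5,0,1.5,0, 60,-5,0,1,0, 60,-5,0,1,0, 60,-5,0,1.2,0, 60,0,0,0,0]';  python3 -m pendant '[60,-4.7,0,1.5,0, 60,-4.7,0,1.7,0, 60,-4.5,0,1.9,0, 60,-4.5,0,2.1,0, 60,0,0,0,0]'; python3 -c "
from h import *
im,d=viewer.grab_frame('top');W=cloud('top',d)
for s in nets.silhouettes('clock','top'):
    P=W[s['mask']]; P=P[~np.isnan(P[:,0])]; q=np.median(P,0)
    if q[0]>.5: 
        n=(P[:,:2]-[.613,.0595])@[.997,.075]; print(s['score'],len(P),np.degrees(np.arctan(np.polyfit(n,P[:,2],1)[0])),n.min(),n.max(),P[:,2].min(),P[:,2].max())
"
```

```text
clock: 10.02
tcp_pos: [0.4798, 0.0767, 0.0356]
orientation: [-0.061, 1.579, 0.059]
contact_force: [-8.3, -0.1, 0.7]
grip_width: 0.0601
clock: 10.65
tcp_pos: [0.4872, 0.0773, 0.0541]
orientation: [-0.061, 1.579, 0.059]
contact_force: [-9.1, -1.3, 2.3]
grip_width: 0.0602
0.49 184 -30.03222450681489 -0.09735333941098087 -0.0009556546860285309 0.009692332933144643 0.0679985636216276
```

Measured tilt is 30°, as planned. Continuing.

```bash
python3 -m pendant '[60,-4.3,0,2.4,0, 60,-4.3,0,2.5,0, 60,-4.3,0,2.8,0, 60,-4.3,0,3,0, 60,0,0,0,0]';  python3 -m pendant '[60,-4,0,3.2,0, 60,-4,0,3.3,0, 60,-3.7,0,3.6,0, 60,-3.6,0,3.7,0, 60,0,0,0,0]'; python3 -c "
from h import *
state()
im,d=viewer.grab_frame('scene'); cv2.imwrite('pics/s4.png',cv2.resize(im[130:290,240:480],None,fx=3,fy=3)[...,::-1])
"
```

```text
clock: 11.38
tcp_pos: [0.498, 0.0781, 0.0714]
orientation: [-0.061, 1.579, 0.059]
contact_force: [-10.6, -0.7, 4.8]
grip_width: 0.0599
clock: 12.0
tcp_pos: [0.5138, 0.0795, 0.0873]
orientation: [-0.06, 1.575, 0.059]
contact_force: [-6.9, -0.3, 6.2]
grip_width: 0.0601
t 12.0 tcp [0.5138 0.0795 0.0873] F [-6.9 -0.3  6.2] grip 0.06007448458633839
[[-0.005 -0.076  0.997]
 [-0.001  0.997  0.076]
 [-1.    -0.    -0.005]]
q [-0.456  0.427  0.226  2.055 -0.149  0.68   1.514]
```

View pics/s4.png

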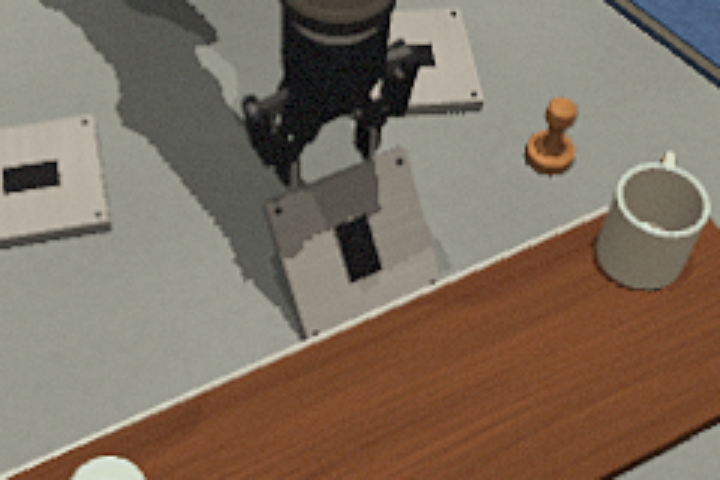

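The clock is tipped to about 50°, parallel to the shelf, with the fingers at its upper edge (crop (290,180) and (375,155)). Next I push more horizontally so the fingers bear on the dial side.

```bash
python3 -m pendant '[60,-3,0,4.3,0, 60,-3,0,4.3,0, 60,-2.2,0,4.4,0, 60,-2,0,4.5,0, 60,0,0,0,0]';  python3 -m pendant '[60,-1,0,4.5,0, 60,-1,0,4.5,0, 60,-1,0,4.6,0, 60,-1,0,4.8,0, 60,0,0,0,0]'; python3 -c "
from h import *
state()
im,d=viewer.grab_frame('scene'); cv2.imwrite('pics/s5.png',cv2.resize(im[130:290,240:480],None,fx=3,fy=3)[...,::-1])
"
```

```text
clock: 12.68
tcp_pos: [0.5343, 0.0812, 0.098]
orientation: [-0.06, 1.569, 0.06]
contact_force: [-1.4, 0.5, 0.9]
grip_width: 0.0601
clock: 13.3
tcp_pos: [0.5525, 0.0826, 0.102]
orientation: [-0.06, 1.569, 0.06]
contact_force: [-0.2, 0.0, -0.6]
grip_width: 0.06
t 13.3 tcp [0.5525 0.0826 0.102 ] F [-0.2  0.  -0.6] grip 0.06002338860377486
[[ 0.001 -0.076  0.997]
 [ 0.     0.997  0.076]
 [-1.    -0.     0.001]]
q [-0.443  0.454  0.232  1.961 -0.15   0.742  1.524]
```

View pics/s5.png

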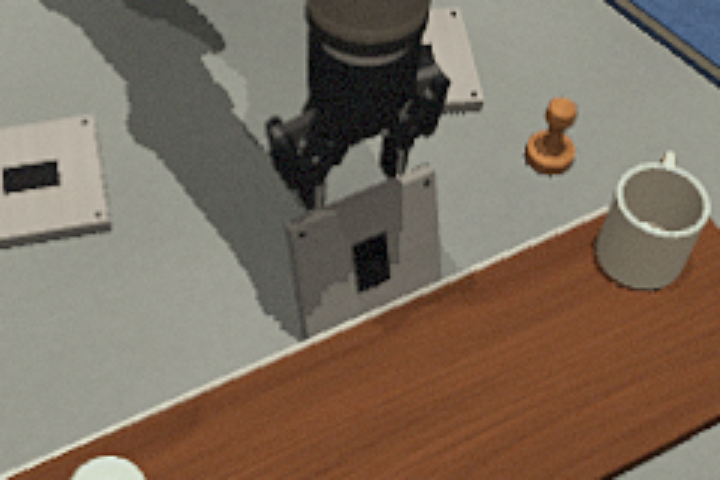

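It is at about 70° with the fingers now behind the dial side. I push it upright and past vertical.

```bash
python3 -m pendant '[60,0,0,5,0, 60,0,0,5,0, 60,0,0,5,0, 60,0,0,5,0, 60,0,0,5,0, 60,0,0,5,0, 60,0,0,0,0]';  python3 -m pendant '[60,0,0,5,0, 60,0,0,5,0, 60,0,0,0,0]'; python3 -m pendant '[60,0,0,5,0, 60,0,0,5,0, 60,0,0,5,0, 60,0,0,0,0]'; python3 -c "
from h import *
im,d=viewer.grab_frame('scene'); cv2.imwrite('pics/s6.png',cv2.resize(im[130:290,240:480],None,fx=3,fy=3)[...,::-1])
"
```

```text
clock: 14.22
tcp_pos: [0.5821, 0.0848, 0.1018]
orientation: [-0.06, 1.57, 0.06]
contact_force: [-0.4, -0.3, -1.0]
grip_width: 0.0601
clock: 14.6
tcp_pos: [0.592, 0.0856, 0.1018]
orientation: [-0.06, 1.57, 0.06]
contact_force: [-0.6, 1.1, 0.1]
grip_width: 0.06
clock: 15.1
tcp_pos: [0.6072, 0.0868, 0.1019]
orientation: [-0.06, 1.569, 0.06]
contact_force: [-0.4, 0.5, 0.6]
grip_width: 0.06
```

View pics/s6.png

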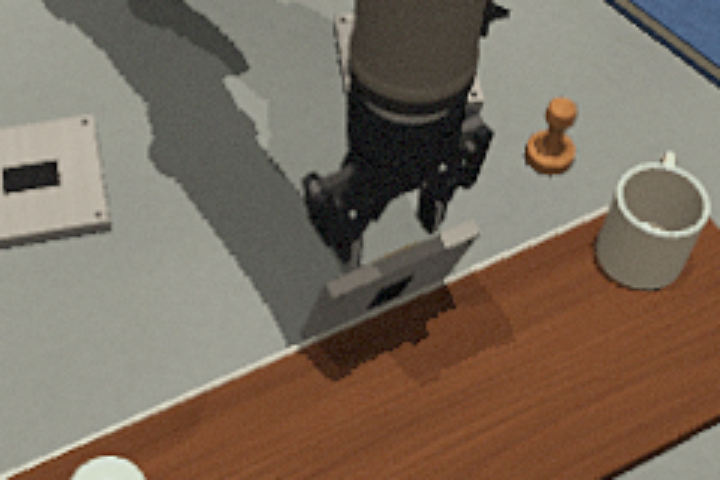

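The clock is leaning past vertical over the shelf edge. Pushing it on over.

```bash
python3 -m pendant '[60,0,0,6,0, 60,1,0,6,0, 60,1,0,6,0, 60,2,0,6,0, 60,2,0,6,0, 60,0,0,0,0, 60,0,0,0,0]'; python3 -c "
from h import *
im,d=viewer.grab_frame('scene'); cv2.imwrite('pics/s7.png',cv2.resize(im[130:290,240:480],None,fx=3,fy=3)[...,::-1])
"
```

```text
clock: 16.02
tcp_pos: [0.6363, 0.089, 0.0958]
orientation: [-0.06, 1.57, 0.06]
contact_force: [0.9, 0.1, 0.3]
grip_width: 0.0604
```

View pics/s7.png

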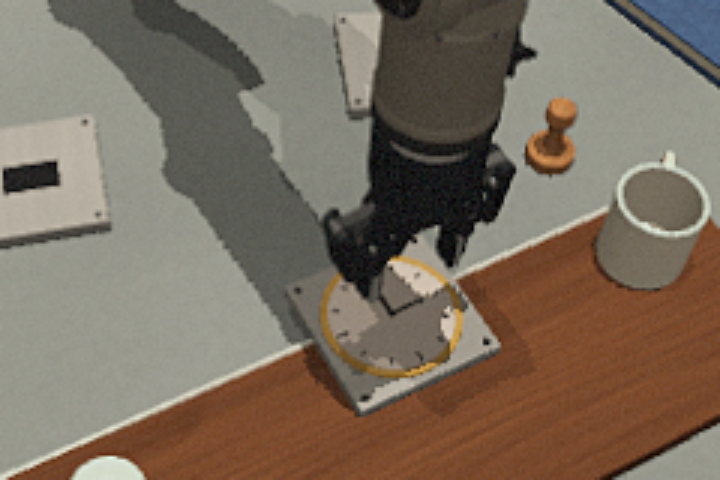

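The dial is up, but the plate seems still sloped, with a shadow under its far edge. I retreat upward and back, then measure the slope.

```bash
python3 -m pendant '[60,-30,0,0,0, 60,0,0,-35,0, 60,0,0,-35,0, 60,0,0,-35,0, 60,0,0,-35,0, 60,0,0,-20,0, 60,0,0,0,0]'; python3 -c "
from h import *
for n in ['scene','top']:
  im,d=viewer.grab_frame(n);W=cloud(n,d)
  for s in nets.silhouettes('clock',n):
    P=W[s['mask']]; P=P[~np.isnan(P[:,0])]; q=np.median(P,0)
    if q[0]>.5:
        P=P[abs(P[:,0]-q[0])<.12]
        nn=(P[:,:2]-[.613,.0595])@[.997,.075]; k=np.polyfit(nn,P[:,2],1); ok=abs(np.polyval(k,nn)-P[:,2])<.008;k=np.polyfit(nn[ok],P[ok,2],1)
        print(n,s['score'],len(P),'slope',np.degrees(np.arctan(k[0])),'n',nn[ok].min(),nn[ok].max(),'z',P[ok,2].min(),P[ok,2].max(), cv2.minAreaRect(P[ok][:,:2].astype(np.float32)))
"
```

```text
clock: 16.95
tcp_pos: [0.4758, 0.0768, 0.1261]
orientation: [-0.06, 1.571, 0.06]
contact_force: [-0.2, -0.8, 0.8]
grip_width: 0.0601
scene 0.91 2517 slope -0.5956277459662431 n -0.04813784970452309 0.07810844828488744 z 0.028280349811431682 0.04273019480688289 ((0.6259350776672363, 0.08502888679504395), (0.12627610564231873, 0.12617799639701843), 4.483313083648682)
top 0.66 1057 slope -0.07173777497227823 n -0.04511598964971404 0.0801149228588256 z 0.02834102476057576 0.04371128923357759 ((0.6285725235939026, 0.08586181700229645), (0.12524698674678802, 0.12464071065187454), 4.295585632324219)
```

It lies flat on the shelf (top at 34–38 mm) with the dial up, overhanging the front by 46 mm. I come down in front of it with the tips 4 mm above shelf level and push it on.

```bash
python3 -m pendant '[60,40,-3,0,0, 60,40,0,0,0, 60,25,0,0,0, 60,0,0,30,0, 60,0,0,30,0, 60,0,0,0,0]'; python3 -m pendant '[60,0,0,5,0, 60,0,0,5,0, 60,0,0,5,0, 60,0,0,5,0, 60,0,0,5,0, 60,0,0,5,0, 60,0,0,5,0,60,0,0,0,0]'
```

```text
clock: 17.9
tcp_pos: [0.5403, 0.0787, 0.0208]
orientation: [-0.059, 1.567, 0.059]
contact_force: [-0.8, 0.1, -0.3]
grip_width: 0.0601
clock: 18.9
tcp_pos: [0.5727, 0.0811, 0.0209]
orientation: [-0.06, 1.569, 0.06]
contact_force: [-0.6, -0.3, -0.5]
grip_width: 0.06
```

```bash
python3 -m pendant '[60,0,0,5,0, 60,0,0,5,0, 60,0,0,5,0, 60,0,0,5,0, 60,0,0,5,0, 60,0,0,5,0, 60,0,0,5,0,60,0,0,5,0,60,0,0,5,0,60,0,0,5,0,60,0,0,5,0,60,0,0,5,0,60,0,0,4,0,60,0,0,0,0]'; python3 -m pendant '[60,0,0,-20,0, 60,0,0,-40,0, 60,-40,0,-40,0, 60,-40,0,-40,0, 60,-20,0,-20,0,60,0,0,0,0]'; python3 -c "
from h import *
for n in ['scene','top']:
  im,d=viewer.grab_frame(n);W=cloud(n,d); cv2.imwrite(f'pics/{n}8.png',cv2.resize(im[130:330,220:540],None,fx=2.4,fy=2.4)[...,::-1])
  for k in ['mug','stamp','paper_roll']: print(n,k,[np.round(x['location'],3) for x in nets.look_for(k,n)[:1]])
  for s in nets.silhouettes('clock',n):
    P=W[s['mask']]; P=P[~np.isnan(P[:,0])]; q=np.median(P,0)
    if q[0]>.5:
        P=P[abs(P[:,0]-q[0])<.12]
        nn=(P[:,:2]-[.613,.0595])@[.997,.075]; ok=abs(P[:,2]-q[2])<.009
        print(n,s['score'],len(P),'n',nn[ok].min(),nn[ok].max(),'z',P[ok,2].min(),np.median(P[:,2]), cv2.minAreaRect(P[ok][:,:2].astype(np.float32)))
"
```

```text
clock: 20.65
tcp_pos: [0.6366, 0.086, 0.0211]
orientation: [-0.059, 1.569, 0.06]
contact_force: [-0.3, -0.5, -0.8]
grip_width: 0.0599
clock: 21.4
tcp_pos: [0.4767, 0.0741, 0.1227]
orientation: [-0.058, 1.566, 0.061]
contact_force: [0.1, -0.3, 0.1]
grip_width: 0.0602
scene mug [array([0.65 , 0.305, 0.068])]
scene stamp [array([0.515, 0.298, 0.024])]
scene paper_roll [array([ 0.712, -0.167,  0.078])]
scene 0.88 2900 n 0.035007749993061256 0.1608669789569295 z 0.028018170135651665 0.03697941027441298 ((0.7087334394454956, 0.09164085239171982), (0.1256427764892578, 0.12604238092899323), 4.0323967933654785)
top mug [array([0.642, 0.317, 0.055])]
top stamp [array([0.511, 0.296, 0.016])]
top paper_roll [array([ 0.695, -0.166,  0.076])]
top 0.77 1511 n 0.0372455865932086 0.16047176384622153 z 0.027541259871997292 0.03611960515801793 ((0.7096998691558838, 0.0920589417219162), (0.12321475893259048, 0.1244986280798912), 4.277090072631836)
```

View pics/scene8.png

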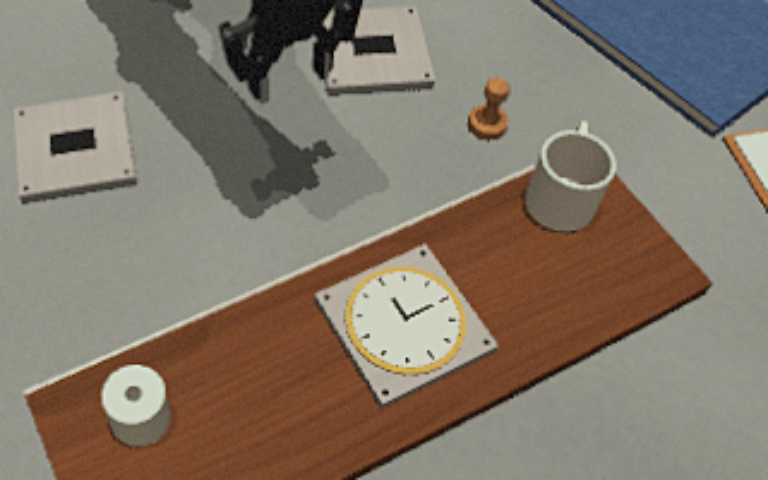

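The clock lies flat and dial up at crop (405,325), well inside both shelf edges. The bystanders have not moved and the robot is clear, so I hand in.

```bash
python3 -c "
from h import *
r.hand_in(); state()"
```

```text
the job is handed in; nothing more can be done
the job is handed in; nothing more can be done
```

The clock now lies flat on the shelf with the dial up, and I handed the job in at about 22 s of the 61 s allowed. I pushed the farthest of the four look-alike plates against the shelf's front edge with open fingertips. Then I tipped it up about the foot of that edge and over at roughly 10 N, and pushed it on along the shelf without gripping or lifting it.

- **Position:** in the last check it lay about 35–37 mm behind the shelf's front edge and about 40 mm short of the back edge. It is parallel to the shelf, with its top at 36–37 mm. The two cameras agreed to within about 2 mm.
- **Bystanders:** the mug, paper roll and stamp were found where they started, within the few millimetres the detectors are good for.
- **Robot:** the gripper was clear of everything. The highest force I read was about 12 N, at the ends of moves, and no check failed.

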